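# Slow the sample turntable until its lock pin drops in

## Robot

A 6-joint arm with a two-finger parallel gripper is mounted at the origin on a cart in front of the work surface, level with it; the furniture and walls round the work are solid. World frame = base frame: x ahead of the robot, y to its left, z up, the work surface at z = 0. Lengths are in mm, angles in rad, forces in N, time in s.
With the tool pointing down it reaches from about 350 to 875 mm from the base axis. Payload 4.2 kg.
Tool frame: the origin (TCP) lies at the very end of the fingers, on their centre line; the grasp point (between the pads) lies 19 mm behind it (arm.grip_point_offset is the distance from the TCP to the grasp point, in mm); z points along the fingers, y is the direction in which the jaws open and shut (so a half turn about z gives the same grasp; the last joint's range is limited). The gripper opens to 85 mm and grips with 20 to 120 N. Pads are 22 mm wide; open, the fingers measure 114 mm over their backs; the gripper's body (76 mm by 85 mm) begins 54 mm behind the grasp point. The pads swing forward as they close: fully open they stand 13 mm farther back than shut.
Start: joints at [-1.012, 0.385, 0.008, 0, -1.194, -0.259], TCP at [184.596, -597.096, 231.312] pointing down, gripper open.
Joint ranges: [-3.14, 3.14], [-1.21, 2.06], [-1.07, 1.41], [-3.16, 2.05], [-2.99, -0.16], [-3.1, 3.1]. Speed limits (rad/s): [2.79, 2.79, 3.14, 3.14, 3.14, 3.14].

## Interface

Orientations are given as a unit quaternion [x, y, z, w].
In Python, from bench import arm gives the robot as it stands.
- The arm moves only by the tool drive_tool, never from a script. Its argument "steps" is a list of rows, each a list of 5 numbers: the shift along the tool's x, y, z in m, then the turn about the tool's z in degrees, then the finger opening in m, from 0 to 0.0854. A call has 1 to 20 rows; each row shifts and turns the commanded pose from where the row before left it, along the tool's axes as they then stand; what a row does not reach is not made up. A row lasts 1/10 s, in which the tool goes at most 50 mm and 8.59 degrees, less where a joint would pass 70% of its speed; a pose out of reach is approached as far as the arm can. A call is refused whole if a number of a shift passes 0.05 or a number of a turn 8.59, either way. A call with a gripper value outside its range is refused whole. The fingers move at their own pace and stop on an object; the grip force is fixed at half the most. Time passes only in rows, so rows that do not move let the fingers close. It gives the time, the measured TCP pose, the force and the opening at its end, in the units of the state.
- arm.read_state(): the state, without advancing time (a new reading comes with each control period).
- arm.get_image(name): name is "side" or "top"; returns (picture, depth): 420x560x3 uint8, blue, green, red; 420x560 float32, mm along the optical axis (not along the pixel's ray), 0 where there is no reading.
- arm.camera_params(name): a dict with "K" (3x3 intrinsics, pixels), "dist" ([k1, k2, p1, p2, k3] as OpenCV has them; the pictures are not rectified), "world_to_cam" (4x4, takes a point from world to camera coordinates). Camera axes: x right, y up, looking along -z (the intrinsics and any distortion apply to the point x, -y, -z); pixel columns grow to the right and rows downward; lengths in mm; the calibration is good to about 2 mm. A picture is of the moment at which its call begins. camera_params takes no time and is no camera call.
- arm.job_done(): hands the job in, once; it reports no verdict.
The state is a dict: "clock": time; "joints": joint angles; "joint_vel": joint speeds; "joint_efforts": joint torques, N m; "position": TCP position; "ee_rot": TCP orientation; "contact_force": force on the tool from outside, world axes, zero at the start; "wrist_torque": the same for the moment, N m; "gripper_width": finger opening in mm.
Only numpy, scipy, OpenCV 4.12 (cv2) and the standard library are available. Lean on these libraries where they do the work, as an engineer would, in place of code of your own. Each camera call takes 0.05 s, during which the arm holds its last target.

## Task

Put the lock pin, point down, into the guide hole of the arm over the turning sample wheel and let it go, so that it rides on the wheel. Then slow the wheel gently with your fingertips on its plain outer band until its hole creeps under the guide and the pin catches it, and see that the pin ends fully home, with its collar down on the guide, the wheel locked. Leave the other things on the bench where they are.

Things in the scene. Friction and masses are not known exactly. Their poses are not given: they have to be found in the camera images.
- wheel_centre (a point): Fixed point on the wheel's vertical axis at the height of its upper face when not pressed (76 mm over the bench); x points level from the axis towards guide and column, z up. Touch the wheel on its plain outer band, 80 to 120 mm from the axis, best on the side away from the guide. The column stands 135 to 161 mm from the axis, 112 mm high; the base is 200 mm square.
- wheel (a joint): Turn of the wheel in rad, counted on over many turns, growing anticlockwise from above; at whole multiples of 2 pi the hole is under the guide. A weak slipping drive turns it at 7 to 12 rad/s all the time and cannot be switched off. Drag on the band slows it in proportion; about 2 to 3.3 N of drag (2 to 9 N of pressing, as friction varies) stalls it. Let go, it regains speed in 0.5 s.
- hole (a point): Centre of the mouth of the wheel's only hole (a slot), in its upper face, 65 mm from the axis; 13 mm wide along the turn, 17 mm radially, right through. It turns with the wheel. Above some 3 rad/s the 12 mm pin skips over it; below about 2 rad/s the pin falls in by its own weight.
- guide_top (a point): Centre of the upper mouth of the fixed vertical guide hole: 13 mm across with a 3 mm lead-in chamfer, 34 mm long, in a 34 mm square block at the end of the arm from the column; 65 mm from the wheel's axis, 116 mm over the bench. 6 mm gap between the guide's underside and the wheel. z up.
- pin_head (a point): Middle of the lock pin's black round handle (20 mm across, 40 mm tall), 80 mm above the pin's point; z up. Below it a collar, 22 mm across, 4 mm thick, underside 24 mm below this point, then the 12 mm polished steel shank. 100 g. It starts standing in the parking block, collar on its top. This point is about 155 mm over the bench when the pin rides on the wheel, 140 mm when fully home.
- park_block: fixed grey parking block, 60 x 60 x 60 mm, with the 15 mm hole in which the pin stands; origin at the centre of its underside
- spanner: small loose spanner on the bench, 105 mm long, a bystander
- cap_ring: loose ribbed ring cap, 50 mm across, a bystander
- vial: loose open glass vial, 28 mm across, 54 mm tall, a bystander
- white_tub: loose white tub, 62 mm across, 88 mm tall, a bystander
- small_beaker: loose small beaker, 47 mm across, 56 mm tall, a bystander
- spindle: Sprung spindle with the aluminium wheel it carries: wheel 240 mm across, 16 mm thick; origin on its axis at bench level when not pressed. Six vials (fixed, 24 mm tall) and a hub knob stand on it within 41 mm of the axis; the rest is flat but for 0.3 mm of unevenness. Pressed, it sinks about 1 mm per newton, 10 mm at most, and rises again. More than 12 N would hurt its bearing.
- pin: the lock pin; origin at its point, z up through the handle

How it is judged (in metres and radians):
On the way, in this order (a step that is already met when the one before it is completed fails the run):
1. the pin stands in the guide, let go, riding on the turning wheel (horizontal distance between pin and guide_top below 0.004 m and z of pin in the frame of guide_top below -0.03 m and angle between pin's own z axis and vertical below 0.15 rad and contact force between the fingers and pin below 0.1 N and velocity of joint wheel above 3.5 rad/s), for 0.2 s.
2. the wheel is slowed below 2 rad/s by the fingertips on it (contact force between the fingers and spindle above 0.3 N and velocity of joint wheel below 2 rad/s), for 0.2 s.
At the end, for the whole second after the job is handed in: the pin stands upright in the guide, home to within 2 mm of its collar touching the guide, through the wheel's hole (hole and guide within 4 mm), the wheel at rest and risen to its height, everything let go (horizontal distance between each of pin, hole and guide_top below 0.004 m and z of pin in the frame of guide_top below -0.054 m and angle between pin's own z axis and vertical below 0.1 rad and velocity of joint wheel between -0.05 and 0.05 rad/s and height (world z) of spindle above -0.003 m and linear speed of pin below 0.02 m/s).
It fails at once if the wheel is pressed with more than 12 N (contact force between any of the arm, the fingers and spindle above 12 N).
It fails at once if a bystander is moved by more than 30 mm (distance of any of spanner, cap_ring, vial, white_tub, small_beaker from where it was at the start of the episode above 0.03 m).
It also fails if it takes over 58 s, if anything falls off the work surface, if the arm or the gripper's body presses on something with over 40 N, if the wrist force passes 120 N, or if a joint passes its speed limit or range.

## Working session

There is one attempt and no reset: what is moved stays moved. The work goes in short steps, Python scripts to look and compute and a tool call to move; the robot and the scene stay as the last step left them, time stands still between calls to the robot, and variables do not carry over. Pictures are saved under pics/ and viewed, and the job is handed in when it is done.

Besides the shell and the picture viewer there is one more tool, called after "Request:" as a command line: name --pt "numbers of a row" for each row, then --argument value for the rest. drive_tool: Moves the arm, as the interface text tells. Its arguments: {"type":"object","properties":{"steps":{"type":"array"}},"required":["steps"]}

```bash
mkdir -p pics
cat > h.py <<'E'
import numpy as np, cv2
from bench import arm
def grab(n,tag):
    im,d=arm.get_image(n); im=np.array(im); cv2.imwrite(f'pics/{tag}.png',im); np.save(f'pics/{tag}.npy',d); return im,d
def ray(n,uv):
    p=arm.camera_params(n);K=np.array(p['K'],float);D=np.array(p['dist'],float);T=np.array(p['world_to_cam'],float)
    q=cv2.undistortPoints(np.array(uv,float).reshape(-1,1,2),K,D).reshape(-1,2)
    dc=np.c_[q[:,0],-q[:,1],-np.ones(len(q))]
    R=T[:3,:3];c=-R.T@T[:3,3]
    return c,dc@R
def onplane(n,uv,z):
    c,d=ray(n,uv); return c+d*((z-c[2])/d[:,2])[:,None]
def depthpt(n,uv,d):
    c,r=ray(n,uv); uv=np.array(uv,int).reshape(-1,2); return c+r*d[uv[:,1],uv[:,0]][:,None]
def proj(n,P):
    p=arm.camera_params(n);K=np.array(p['K'],float);D=np.array(p['dist'],float);T=np.array(p['world_to_cam'],float)
    P=np.atleast_2d(P); c=P@T[:3,:3].T+T[:3,3]; c=c*[1,-1,-1]
    return cv2.projectPoints(c,np.zeros(3),np.zeros(3),K,D)[0].reshape(-1,2)
E
python3 - <<'E'
from h import *
for n in('side','top'):
    grab(n,n+'0'); c,_=ray(n,[[280,210]]); print(n,c,arm.camera_params(n)['dist'])
print(arm.read_state())
E
```

```text
side [ -1.10903874 808.23676523 833.63684503] [-0.01344937  0.          0.          0.          0.        ]
top [ 336.1772156   -47.54961974 1184.99583648] [-0.05302594  0.          0.          0.          0.        ]
{'clock': 0.1, 'joints': array([-1.01245038e+00,  3.85484396e-01,  6.78543419e-03, -4.07039981e-04,
       -1.19400043e+00, -2.58614248e-01]), 'joint_vel': array([-4.09313355e-05, -1.59576109e-03,  2.26582272e-03,  2.08911066e-03,
       -2.78342381e-04,  2.57080931e-04]), 'joint_efforts': array([-1.10580113e-03, -3.93317592e+01,  1.88929635e+01,  4.19795975e+00,
       -2.58240128e-03,  5.42321345e-06]), 'position': array([ 184.41069586, -596.64313639,  230.34123979]), 'ee_rot': array([-1.49231194e-01,  9.88801856e-01,  9.48386210e-04, -2.04354963e-04]), 'contact_force': array([0.10214686, 0.19562054, 0.70071786]), 'wrist_torque': array([-0.02322967, -0.04599734,  0.04042952]), 'gripper_width': 85.34784959323942}
```

View pics/side0.png

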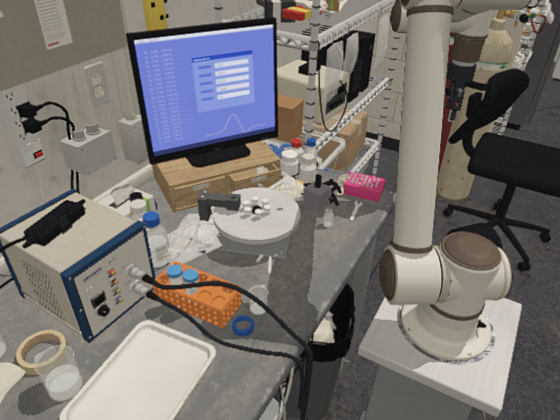

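View pics/top0.png

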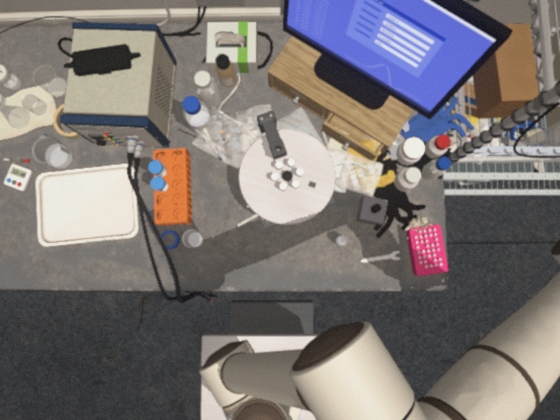

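Run:
```python
import cv2,numpy as np
a=cv2.imread('pics/top0.png')[90:290,190:440]; b=cv2.imread('pics/side0.png')[160:270,180:360]
cv2.imwrite('pics/topz.png',cv2.resize(a,None,fx=3,fy=3,interpolation=2)); cv2.imwrite('pics/sidez.png',cv2.resize(b,None,fx=4,fy=4,interpolation=2))
from h import *
d=np.load('pics/top0.npy')
for uv in [(270,160),(320,190),(287,176),(273,150),(264,118),(374,210),(365,208),(381,215),(376,200),(342,240),(300,230)]:
    print(uv,depthpt('top',[uv],d).round(1), d[uv[1],uv[0]])
```

```text
(270, 160) [[586.6 -17.3  76.9]] 1130.6648
(320, 190) [[ 510.8 -140.6   78. ]] 1119.4757
(287, 176) [[544.3 -59.3  86.4]] 1115.8223
(273, 150) [[602.4 -25.5 115.7]] 1094.0719
(264, 118) [[684.3  -3.3 109.2]] 1110.7351
(374, 210) [[ 459.1 -269.    94.8]] 1095.5836
(365, 208) [[ 467.9 -253.4   61.6]] 1129.6882
(381, 215) [[ 450.7 -293.7   57.7]] 1131.218
(376, 200) [[ 488.6 -282.4   56.9]] 1136.7814
(342, 240) [[ 391.5 -202.9   -0.4]] 1182.1099
(300, 230) [[417.6 -93.7   0.8]] 1184.8499
```

View pics/topz.png

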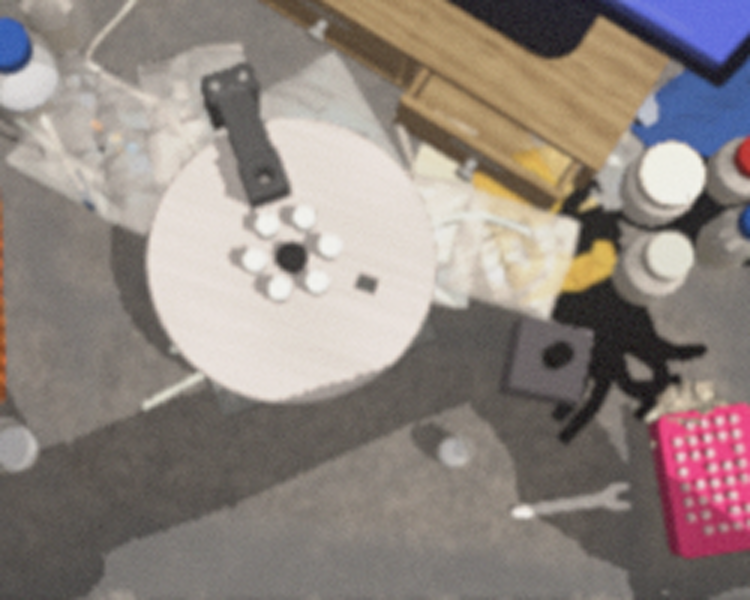

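View pics/sidez.png

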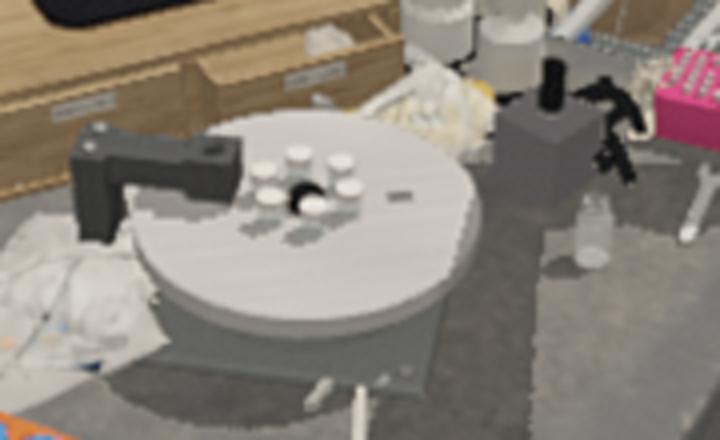

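Run:
```python
from h import *
t=cv2.imread('pics/top0.png'); s=cv2.imread('pics/side0.png')
def blob(im,box,th,dark=True):
    x0,y0,x1,y1=box; g=im[y0:y1,x0:x1].max(2).astype(np.uint8)
    m=(g<th).astype(np.uint8) if dark else (g>th).astype(np.uint8)
    n,l,st,c=cv2.connectedComponentsWithStats(m)
    for i in range(1,n):
        if st[i,4]>=4: print('  ',box,st[i]+np.array([x0,y0,0,0,0]),c[i]+[x0,y0])
print('top hole');blob(t,(271,142,286,157),35)
print(t[142:157,271:286].max(2))
print('top pin');blob(t,(362,198,390,222),45)
print('side pin');blob(s,(308,172,330,192),45)
print('side hole');print(s[190:204,225:244].max(2))
# wheel
g=t[120:230,230:345]; m=((g.min(2)>150)).astype(np.uint8); m=cv2.morphologyEx(m,cv2.MORPH_OPEN,np.ones((3,3)))
c=max(cv2.findContours(m,cv2.RETR_EXTERNAL,cv2.CHAIN_APPROX_NONE)[0],key=cv2.contourArea)[:,0]+[230,120]
P=onplane('top',c,76)[:,:2]
h=cv2.convexHull(P.astype(np.float32))[:,0]
w=P
cen=P.mean(0)
for k in range(20):
    A=np.c_[2*w,np.ones(len(w))]; x=np.linalg.lstsq(A,(w**2).sum(1),rcond=None)[0]; cen=x[:2]; r=np.sqrt(x[2]+cen@cen)
    e=np.hypot(*(P-cen).T)-r; w=P[abs(e)<max(2.5,8-k)]
print('wheel',cen,r,len(w),len(P))
```

```text
top hole
[[ 96  98  97  94  92  95  96  96  98  94 101 122 176 225 227]
 [ 97  96  90  97  97 102  98  95  96  98 101 102 154 210 227]
 [ 97  95 103  97  95  98  91  93  95  93  98  97 135 188 225]
 [ 98  97  98  97  89  89  83  82  80  91  95 101 120 174 225]
 [ 93 100  97  92  85  75  73  63  74  78  87  98 110 148 211]
 [ 97  97  97  87  85  72  68  68  65  73  83  97  97 131 185]
 [ 89  96  98  89  75  81 101 101  81  71  82  97  97 114 165]
 [ 90  98  95  94  89 104 131 139 115  87  87  99 100 110 142]
 [ 95  91  95  97  97 113 136 138 122  98  97  99 103  99 127]
 [103  95  98  98  97  99 110 110 102  97  96 103 104 101 106]
 [114  96  97  98 100 100  97 101  97 100 102  99  94  90  91]
 [130  95  94  96  99  99 100  97  99  95  90  91  84  77  83]
 [143 108  93  99 104 103  97  93  92  86  81  74  74  76  91]
 [153 119  94 100  92  88  82  81  76  73  72  83  93 117 145]
 [154 130  97  87  82  76  69  71  78  89 109 131 155 184 201]]
top pin
   (362, 198, 390, 222) [386 198   4   5  10] [388.2 199.5]
   (362, 198, 390, 222) [371 205   9   7  46] [375.32608696 208.08695652]
   
[... 723 characters left out ...]
85  89  93  93  88  83  78  73  66  71  87  94  90  82 133 194 205
  203]
 [ 96  92  93  92  91  83  63  54  52  55  67  84  94  90  74 132 197 206
  205]
 [ 95  95  95  95  91  82  69  63  63  71  79  91  95  82  65 133 197 207
  204]
 [ 93  90  89  90  91  91  87  88  89  94  97  95  94  73  62 135 198 206
  203]
 [ 74  65  65  70  77  78  79  82  85  88  90  90  83  63  59 127 198 209
  210]
 [ 56  59  58  55  54  56  58  56  56  59  65  64  63  57  54 109 195 210
  220]
 [ 57  57  56  55  57  55  57  55  56  52  54  56  58  56  53 104 192 204
  222]
 [ 57  58  57  57  56  57  58  57  54  53  56  56  57  55  54 106 191 188
  205]]
wheel [560.15890902 -55.40619882] 129.8645087473096 92 461
```

Run:
```python
from h import *
print('guide top', onplane('top',[[278,148.2]],116),'side',onplane('side',[[233.4,197]],116))
print('pin top-face(z104) top', onplane('top',[[375.3,208]],100),'side axis mid z84',onplane('side',[[317.7,181]],86))
d=np.load('pics/top0.npy')
uv=np.array([(u,v) for v in range(115,235) for u in range(225,350)])
X=depthpt('top',uv,d); m=((X[:,2]>60)&(X[:,2]<92)).reshape(120,125).astype(np.uint8)
m=cv2.morphologyEx(m,cv2.MORPH_OPEN,np.ones((5,5)))
c=max(cv2.findContours(m,cv2.RETR_EXTERNAL,cv2.CHAIN_APPROX_NONE)[0],key=cv2.contourArea)[:,0]+[225,115]
P=onplane('top',c,76)[:,:2]; w=P
for k in range(20):
    A=np.c_[2*w,np.ones(len(w))]; x=np.linalg.lstsq(A,(w**2).sum(1),rcond=None)[0]; cen=x[:2]; r=np.sqrt(x[2]+cen@cen)
    e=np.hypot(*(P-cen).T)-r; w=P[abs(e)<max(2.5,8-k)]
print('wheel',cen,r,len(w),len(P))
print('hub',onplane('top',[[287,175.8]],95))
# park block top via depth
uv=np.array([(u,v) for v in range(190,230) for u in range(352,392)]);X=depthpt('top',uv,d)
print('block',np.median(X[(X[:,2]>50)&(X[:,2]<66)],axis=0))
```

```text
guide top [[606.76787886 -37.56327424 116.        ]] side [[607.92237131 -37.0841334  116.        ]]
pin top-face(z104) top [[ 463.3803619  -271.19574201  100.        ]] side axis mid z84 [[ 466.07507533 -273.28079155   86.        ]]
wheel [620.66905836 -33.24518495] 22.972041004677955 22 488
hub [[543.19712515 -59.2475697   95.        ]]
block [ 462.80996328 -270.93705865   60.22470344]
```

Request:
drive_tool --pt "0 0 0 8.55 0.06" --pt "0 0 0 8.55 0.06" --pt "-0.028 0.0325 0 0 0.06" --pt "-0.028 0.0325 0 0 0.06" --pt "-0.028 0.0325 0 0 0.06" --pt "-0.028 0.0325 0 0 0.06" --pt "-0.028 0.0325 0 0 0.06" --pt "-0.028 0.0325 0 0 0.06" --pt "-0.028 0.0325 0 0 0.06" --pt "-0.028 0.0325 0 0 0.06" --pt "-0.028 0.0325 0 0 0.06" --pt "-0.028 0.0325 0 0 0.06" --pt "0 0 0 0 0.06" --pt "0 0 0 0 0.06"

```text
clock: 1.5
position: [464.4, -270.8, 230.8]
ee_rot: [-0.002, 1.0, 0.0, -0.001]
contact_force: [-0.4, -0.1, -0.5]
gripper_width: 60.1
```

Request:
drive_tool --pt "0 -0.001 0.04 0 0.05" --pt "0 0 0.04 0 0.05" --pt "0 0 0.03 0 0.05" --pt "0 0 0.02 0 0.05" --pt "0 0 0.015 0 0.05" --pt "0 0 0.012 0 0.05" --pt "0 0 0 0 0.05" --pt "0 0 0 0 0.05"

```text
clock: 2.3
position: [464.1, -273.3, 74.6]
ee_rot: [-0.0, 1.0, -0.0, 0.0]
contact_force: [0.3, 0.0, 0.5]
gripper_width: 50.0
```

Run:
```python
from h import *
im,_=grab('side','s1'); t,_=grab('top','t1')
cv2.imwrite('pics/z1.png',np.hstack([cv2.resize(im[110:230,260:380],None,fx=3.3,fy=3.3,interpolation=2),cv2.resize(t[150:270,310:430],None,fx=3.3,fy=3.3,interpolation=2)]))
```

```text
(no output)
```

View pics/z1.png

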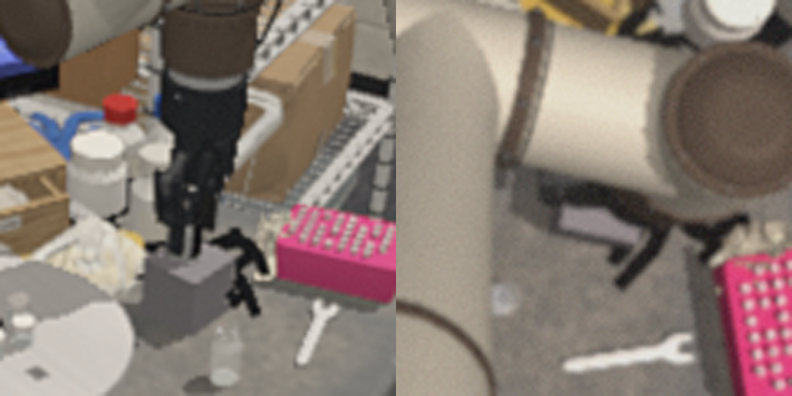

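Request:
drive_tool --pt "0 0 0 0 0.03" --pt "0 0 0 0 0.01" --pt "0 0 0 0 0.01" --pt "0 0 0 0 0.01" --pt "0 0 0 0 0.01" --pt "0 0 0 0 0.01"

```text
clock: 3.0
position: [464.7, -273.1, 75.1]
ee_rot: [-0.001, 1.0, -0.0, 0.001]
contact_force: [-0.9, -1.5, 4.7]
gripper_width: 18.5
```

Request:
drive_tool --pt "0 0 -0.01 0 0.01" --pt "0 0 -0.02 0 0.01" --pt "0 0 -0.03 0 0.01" --pt "0 0 -0.03 0 0.01" --pt "0 0 -0.03 0 0.01" --pt "0 0 -0.02 0 0.01" --pt "0 0 0 0 0.01" --pt "0 0 0 0 0.01"

```text
clock: 3.8
position: [463.5, -272.0, 213.7]
ee_rot: [-0.0, 1.0, 0.001, -0.0]
contact_force: [-0.4, 0.5, -2.0]
gripper_width: 17.9
```

Run:
```python
from h import *
im,_=grab('side','s2')
cv2.imwrite('pics/z2.png',cv2.resize(im[70:230,220:380],None,fx=3.7,fy=3.7,interpolation=2))
```

```text
(no output)
```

View pics/z2.png

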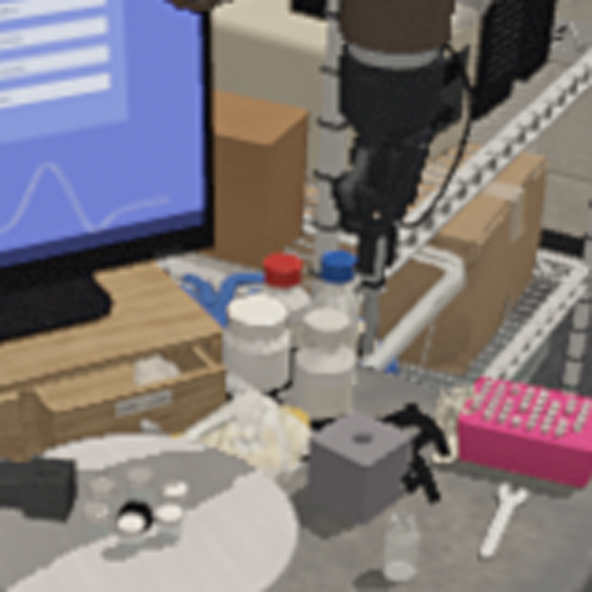

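Request:
drive_tool --pt "-0.011 0.018 0 0 0.01" --pt "-0.022 0.036 0 0 0.01" --pt "-0.022 0.036 0 0 0.01" --pt "-0.022 0.036 0 0 0.01" --pt "-0.022 0.036 0 0 0.01" --pt "-0.022 0.036 0 0 0.01" --pt "-0.0115 0.019 0 0 0.01" --pt "-0.0115 0.018 0 0 0.01" --pt "0 0 0 0 0.01" --pt "0 0 0 0 0.01"

```text
clock: 4.85
position: [607.3, -37.7, 213.4]
ee_rot: [-0.001, 1.0, -0.0, -0.001]
contact_force: [-0.1, -0.8, -0.5]
gripper_width: 18.5
```

Run:
```python
from h import *
im,_=grab('side','s3');t,_=grab('top','t3')
a=im[100:230,180:310]
s2=cv2.imread('pics/s2.png')
print(s2[182:196,308:328].max(2))
cv2.imwrite('pics/z3.png',np.hstack([cv2.resize(a,None,fx=4,fy=4,interpolation=2)]))
cv2.imwrite('pics/z3t.png',cv2.resize(t[90:240,210:360],None,fx=3,fy=3,interpolation=2))
```

```text
[[139 135 134 129 121 135 147 148 147 147 145 141 137 125 114 115  76  43
   29  21]
 [ 50  47  87 132 145 147 146 147 146 148 147 147 146 122  98  64  30  24
   22  18]
 [ 76  94 134 149 149 147 148 147 147 147 147 148 148 149 148 117  97  94
   61  30]
 [137 148 150 148 147 147 147 148 147 146 147 148 148 148 150 150 151 151
  120  94]
 [151 150 148 148 147 148 146 144 142 139 140 140 144 147 148 148 149 151
  151 148]
 [149 148 147 147 147 147 144 133 123 117 119 118 129 143 147 147 147 149
  149 150]
 [148 147 146 147 147 148 143 118  95  87  91  94 119 141 147 147 147 147
  149 148]
 [148 149 148 148 147 147 145 130 110 104 104 108 131 146 147 147 148 147
  148 144]
 [136 144 149 148 147 148 147 148 142 139 140 145 149 148 148 148 149 149
  143 125]
 [ 97 119 135 144 149 147 149 147 148 148 148 148 148 148 148 148 144 138
  122 101]
 [ 86  86  99 119 134 143 148 148 148 148 147 147 147 149 149 145 124  99
   92  92]
 [ 87  85  86  88  98 118 135 143 148 148 148 149 148 145 138 123 102  90
   91  93]
 [ 88  89  86  85  84  87  97 119 136 145 149 150 144 125 103  94  92  92
   94  94]
 [ 87  86  88  88  87  85  84  88  98 119 133 137 124 101  92  92  92  94
   93  94]]
```

View pics/z3.png

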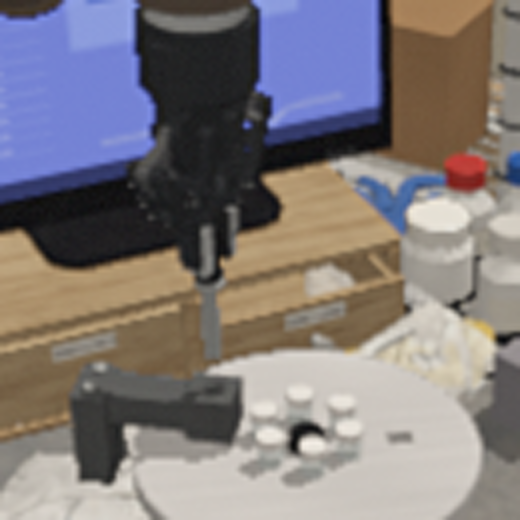

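View pics/z3t.png

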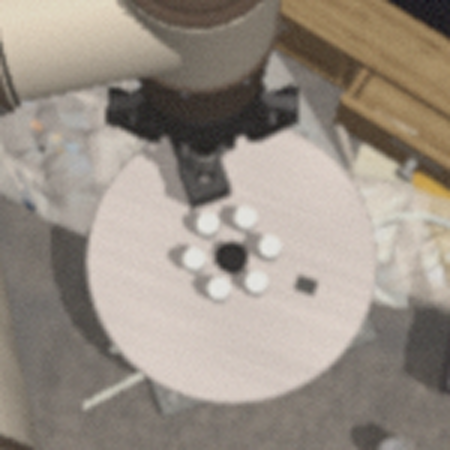

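Run:
```python
from h import *
im=cv2.imread('pics/s3.png')
for x,y in [(607.3,-37.4)]:
    print(proj('side',[[x,y,116],[x,y,142],[x,y,160],[x,y,180],[x,y,190]]).round(1))
print(im[172:194,226:240].max(2)); print(im[194:204,222:244].max(2))
print('blockhole',onplane('side',[[317.7,188]],60))
```

```text
[[233.7 197. ]
 [233.3 189. ]
 [233.  183.4]
 [232.7 177. ]
 [232.6 173.8]]
[[161 144 127 117 112 114 115 113 126 131 145 154 153 155]
 [120 118 122 130 114 106 107 108 141 156 172 179 178 177]
 [121 126 136 155 131 109 108 111 160 176 178 178 176 175]
 [127 136 138 156 132 109 108 110 158 174 173 171 169 168]
 [111 116 116 118 110 106 108 112 151 168 167 166 166 168]
 [111 116 117 114 107 109 109 108 129 160 170 170 171 173]
 [114 120 120 116 111 110 109 110 125 165 176 177 179 178]
 [117 122 120 115 112 111 108 108 121 167 178 180 182 178]
 [118 121 120 116 112 109 110 108 120 163 172 172 168 148]
 [121 124 122 117 115 112 109 108 118 134 127 118 120 121]
 [120 124 122 116 116 113 109 109 115 121 122 122 122 123]
 [119 123 120 116 117 114 110 109 114 121 122 120 120 119]
 [117 116 114 113 116 112 109 109 113 118 118 115 115 113]
 [115 116 116 115 110 109 109 109 112 114 115 115 113 115]
 [116 118 121 118 111 109 108 107 112 118 118 117 121 125]
 [115 117 118 116 110 110 111 109 114 121 124 124 122 120]
 [115 115 117 116 112 112 109 107 113 119 118 114 115 116]
 [114 115 121 120 115
[... 561 characters left out ...]
95  96  95  89  86  87  87  81  67  56  55  58  70  87  95  92  75
  137 200 210 208]
 [ 96  98  98  89  72  63  63  69  78  70  65  67  70  79  93  97  83  68
  137 200 209 207]
 [ 93  92  90  75  64  62  67  88  93  90  88  91  97 100  97  96  73  63
  137 201 209 207]
 [ 72  67  67  65  61  60  68  79  82  82  85  87  89  93  92  86  65  60
  131 201 212 213]
 [ 58  58  58  55  58  57  58  56  59  58  57  55  61  65  66  67  59  56
  110 198 214 224]
 [ 59  58  57  59  59  58  58  58  58  57  57  56  54  54  57  58  56  54
  107 197 211 224]
 [ 58  57  58  60  60  60  58  58  58  58  57  58  56  57  57  57  55  54
  108 193 190 200]]
blockhole [[ 465.11240692 -275.42576592   60.        ]]
```

Run:
```python
from h import *
d=np.load('pics/s3.npy')
uv=[(u,v) for v in range(177,189) for u in (231,232,233)]
X=depthpt('side',uv,d); c,_=ray('side',[[0,0]]); 
print(np.median(X,axis=0),X.std(0)); 
h=np.array([607,-37]); v=(c[:2]-h)/np.linalg.norm(c[:2]-h); r=np.array([-v[1],v[0]])
print('view dir',v,'right?',r); 
D=X[:,:2]-h; print('toward cam',np.median(D@v)-6,'lateral',np.median(D@r))
# guide top pixels: z check
uv=[(u,v) for v in range(193,203) for u in range(205,226)]
G=depthpt('side',uv,d);k=(G[:,2]>108)&(G[:,2]<124);print(k.sum(),np.median(G[k],axis=0),G[k].std(0))
```

```text
[607.56086467 -33.02792375 165.7514424 ] [ 1.93549688  2.19512078 11.1463965 ]
view dir [-0.58401284  0.81174442] right? [-0.81174442 -0.58401284]
toward cam -2.7716396809953228 lateral -2.5886351811279775
155 [654.50859113 -16.65606961 111.87363122] [16.98239892  9.93698047  1.56050115]
```

Request:
drive_tool --pt "0.0025 0 0.01 0 0.01" --pt "0 0 0.01 0 0.01" --pt "0 0 0.005 0 0.01" --pt "0 0 0.004 0 0.01" --pt "0 0 0.004 0 0.01" --pt "0 0 0 0 0.01"

```text
clock: 5.55
position: [606.8, -37.2, 182.8]
ee_rot: [-0.001, 1.0, 0.0, 0.002]
contact_force: [1.4, 0.9, -0.7]
gripper_width: 18.3
```

Run:
```python
from h import *
im,_=grab('side','s4'); print(arm.read_state()['contact_force'],arm.read_state()['wrist_torque'])
cv2.imwrite('pics/z4.png',cv2.resize(im[150:220,200:270],None,fx=8,fy=8,interpolation=2))
```

```text
[ 2.4367289   1.84181649 -0.14197254] [ 0.56033739 -0.76380971  0.03912851]
```

View pics/z4.png

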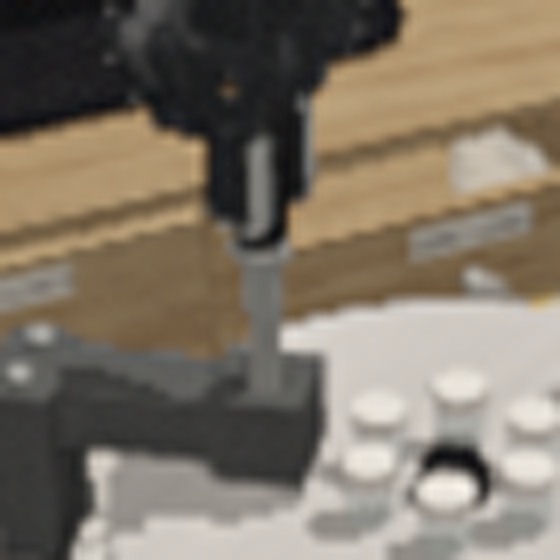

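Request:
drive_tool --pt "-0.001 0.0005 0.003 0 0.01" --pt "0 0 0.003 0 0.01" --pt "0 0 0.003 0 0.01" --pt "0 0 0 0 0.01" --pt "0 0 0 0 0.01"

```text
clock: 6.1
position: [606.7, -36.9, 172.1]
ee_rot: [-0.001, 1.0, 0.0, 0.0]
contact_force: [2.5, 1.0, -1.9]
gripper_width: 18.6
```

Run:
```python
from h import *
print(arm.read_state()['contact_force'],arm.read_state()['wrist_torque'],arm.read_state()['position'])
```

```text
[ 2.54892847  0.97720349 -1.85601858] [ 0.4822976  -0.90063619  0.05253622] [606.66856738 -36.90973728 172.06197252]
```

Request:
drive_tool --pt "-0.001 0.0005 0.004 0 0.01" --pt "0 0 0.004 0 0.01" --pt "0 0 0.004 0 0.01" --pt "0 0 0.003 0 0.01" --pt "0 0 0 0 0.01" --pt "0 0 0 0 0.01"

```text
clock: 6.7
position: [607.1, -36.7, 157.2]
ee_rot: [-0.001, 1.0, -0.0, -0.0]
contact_force: [1.6, -0.0, -1.4]
gripper_width: 18.6
```

Run:
```python
from h import *
im,_=grab('side','s5'); print(arm.read_state()['contact_force'],arm.read_state()['wrist_torque'])
cv2.imwrite('pics/z5.png',cv2.resize(im[150:220,200:270],None,fx=8,fy=8,interpolation=2))
```

```text
[ 1.6082555   0.36192541 -1.13220198] [-0.00863612 -0.42899852  0.01130489]
```

View pics/z5.png

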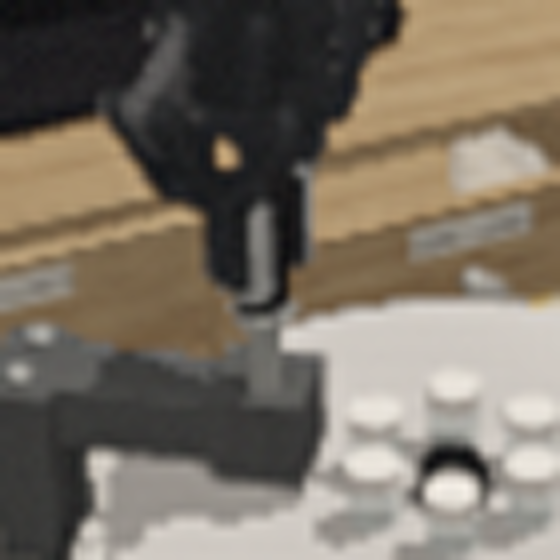

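Request:
drive_tool --pt "-0.0007 0 0.003 0 0.01" --pt "0 0 0.002 0 0.01" --pt "0 0 0.001 0 0.01" --pt "0 0 0 0 0.01" --pt "0 0 0 0 0.05" --pt "0 0 0 0 0.05" --pt "0 0 0 0 0.05" --pt "0 0 0 0 0.05" --pt "0 0 0 0 0.05" --pt "0 0 0 0 0.05"

```text
clock: 7.75
position: [608.0, -36.5, 151.4]
ee_rot: [-0.001, 1.0, -0.0, 0.0]
contact_force: [0.5, -0.8, 0.1]
gripper_width: 50.0
```

Run:
```python
from h import *
im,_=grab('side','s6'); print(arm.read_state()['contact_force'],arm.read_state()['wrist_torque'])
cv2.imwrite('pics/z6.png',cv2.resize(im[150:220,200:270],None,fx=8,fy=8,interpolation=2))
```

```text
[-0.5259903   0.5114761   0.60094387] [ 0.06944885 -0.01183172  0.01582585]
```

View pics/z6.png

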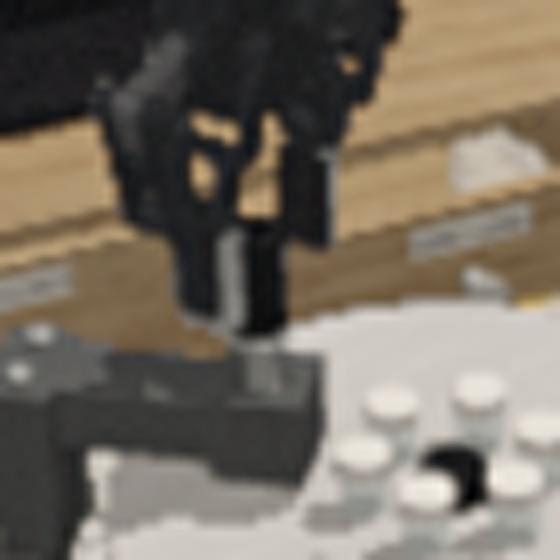

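Request:
drive_tool --pt "0 0 -0.02 0 0.05" --pt "0 0 -0.04 0 0.05" --pt "0 0 -0.04 0 0.05" --pt "0.02 -0.0065 0 0 0.0" --pt "0.035 -0.012 0 0 0.0" --pt "0.035 -0.012 0 0 0.0" --pt "0.035 -0.012 0 0 0.0" --pt "0.02 -0.007 0.02 0 0.0" --pt "0.012 -0.004 0.03 0 0.0" --pt "0 0 0.04 0 0.0" --pt "0 0 0.03 0 0.0" --pt "0 0 0.02 0 0.0" --pt "0 0 0.01 0 0.0" --pt "0 0 0 0 0" --pt "0 0 0 0 0"

```text
clock: 9.3
position: [452.0, -90.2, 102.1]
ee_rot: [-0.001, 1.0, -0.0, 0.001]
contact_force: [-1.0, 0.0, 0.6]
gripper_width: -0.0
```

```bash
cat > sp.py <<'E'
from h import *
import sys
def holeang(n,im,zw=76):
    C=np.array([545.5,-58.5]); a=np.linspace(-np.pi,np.pi,720,endpoint=False)+0.328  # relative angle 0 = guide
    rel=np.linspace(-np.pi,np.pi,720,endpoint=False)
    best=[]
    v=np.zeros(720)
    for r in (60,63,66,70):
        uv=proj(n,np.c_[C[0]+r*np.cos(a),C[1]+r*np.sin(a),np.full(720,zw)]).astype(np.float32)
        v+=cv2.remap(im,uv[None,:,0],uv[None,:,1],cv2.INTER_LINEAR).max(2)[0]/4
    return rel,v
if __name__=='__main__':
    tag=sys.argv[1]; f=[]
    s0=arm.read_state()
    for i in range(int(sys.argv[2])): f.append((arm.read_state()['clock'],)+grab('top',f'{tag}_{i}')); 
    im,_=grab('side',tag+'s')
    for c,t,_ in f:
        rel,v=holeang('top',t); m=v<110; 
        # runs
        idx=np.where(m)[0]; runs=np.split(idx,np.where(np.diff(idx)>1)[0]+1) if len(idx) else []
        print(round(c,2),[(round(float(rel[r].mean()),2),len(r)) for r in runs if len(r)>3])
    s=arm.read_state(); print(s['clock'],s['position'].round(1),s0['contact_force'].round(1),s['contact_force'].round(1))
    cv2.imwrite(f'pics/{tag}z.png',np.hstack([cv2.resize(im[130:250,190:320],None,fx=3,fy=3,interpolation=2),cv2.resize(f[-1][1][120:240,225:355],None,fx=3,fy=3,interpolation=2)]))
E
python3 sp.py a 3
```

```text
9.3 [(-3.02, 29), (-2.69, 42), (-2.39, 24), (-2.2, 9), (-1.85, 62), (0.0, 61), (2.97, 38)]
9.35 [(-2.93, 49), (-2.61, 7), (-2.44, 23), (-2.25, 8), (-1.87, 66), (-0.0, 60), (2.97, 38)]
9.4 [(-2.89, 58), (-2.6, 4), (-2.54, 8), (-2.39, 9), (-2.32, 5), (-1.93, 80), (-0.0, 60), (2.97, 38)]
9.5 [451.8 -90.1 102.3] [-1.   0.   0.6] [-0.2 -0.  -0.6]
```

View pics/az.png

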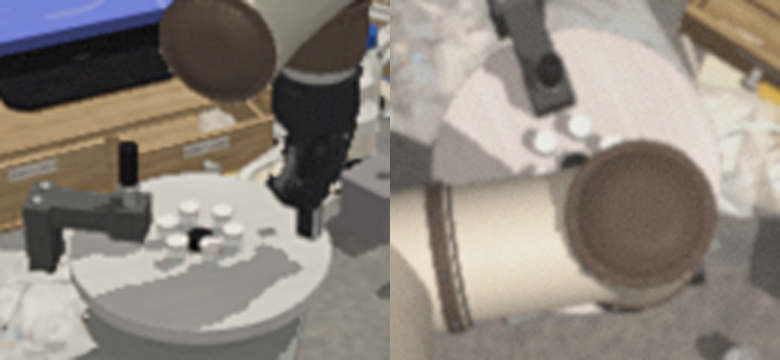

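```bash
cat > sp2.py <<'E'
from h import *
from sp import holeang
import sys
tag=sys.argv[1]; n=int(sys.argv[2]); zw=float(sys.argv[3]) if len(sys.argv)>3 else 76
F=[];out=[]
for i in range(n):
    s=arm.read_state(); im,_=arm.get_image('side'); im=np.array(im); F.append((s['clock'],im,s['contact_force'][2]))
for c,im,fz in F:
    rel,v=holeang('side',im,zw); med=cv2.medianBlur(v.astype(np.uint8).reshape(-1,1),5).ravel()
    ok=abs(rel)>0.5
    bg=np.array([np.median(np.take(v,range(k-60,k+60),mode='wrap')) for k in range(720)])
    j=np.argmin(np.where(ok,v,999)); 
    idx=np.where(ok&(v<115))[0]; runs=np.split(idx,np.where(np.diff(idx)>1)[0]+1) if len(idx) else []
    print(round(c,2),'fz',round(fz,2),'min',round(float(rel[j]),2),int(v[j]),[(round(float(rel[r].mean()),2),len(r)) for r in runs if len(r)>3])
s=arm.read_state(); print(s['clock'],s['position'].round(1),s['contact_force'].round(2))
cv2.imwrite(f'pics/{tag}.png',im); cv2.imwrite(f'pics/{tag}z.png',cv2.resize(im[130:250,190:320],None,fx=4,fy=4,interpolation=2))
E
python3 sp2.py b 4
```

```text
9.5 fz -0.59 min -0.51 130 []
9.55 fz -0.32 min -0.51 127 []
9.6 fz -0.07 min -0.51 129 []
9.65 fz 0.07 min -0.51 129 []
9.7 [451.3 -90.2 101.7] [-0.16 -1.12  0.5 ]
```

View pics/bz.png

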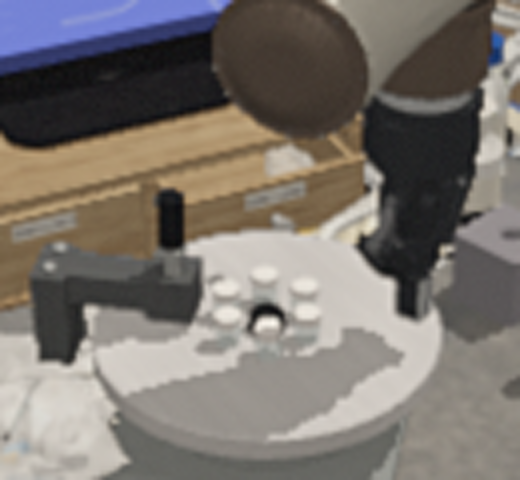

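Request:
drive_tool --pt "0 0 0.01 0 0" --pt "0 0 0.007 0 0" --pt "0 0 0.003 0 0" --pt "0 0 0.002 0 0" --pt "0 0 0 0 0"

```text
clock: 10.2
position: [450.9, -90.3, 78.9]
ee_rot: [-0.001, 1.0, -0.0, -0.001]
contact_force: [1.0, -1.1, -0.7]
gripper_width: 0.1
```

```bash
cat > sp3.py <<'E'
from h import *
import sys
tag=sys.argv[1]; n=int(sys.argv[2]); F=[];fz=[];T=[]
for i in range(n):
    s=arm.read_state(); fz.append(s['contact_force']); T.append(s['clock']); F.append(np.array(arm.get_image('side')[0])[175:235,200:305])
s=arm.read_state(); print(s['clock'],s['position'].round(1),'mean f',np.mean(fz,axis=0).round(2))
k=[cv2.resize(f,None,fx=2.5,fy=2.5,interpolation=2) for f in F[:9]]
while len(k)%3: k.append(k[-1]*0)
cv2.imwrite(f'pics/{tag}.png',np.vstack([np.hstack(k[i:i+3]) for i in range(0,len(k),3)]))
# hole candidates: dark vs temporal max
M=np.max(F,axis=0).max(2).astype(int)
for t,f in zip(T,F):
    d=((M-f.max(2))>45).astype(np.uint8); nn,l,st,c=cv2.connectedComponentsWithStats(d)
    o=[]
    for i in range(1,nn):
        if st[i,4]>=5:
            uv=c[i]+[200,175]; P=onplane('side',[uv],float(sys.argv[3]) if len(sys.argv)>3 else 76)[0]-[545.5,-58.5,0]
            r=np.hypot(P[0],P[1]); a=(np.arctan2(P[1],P[0])-0.328+np.pi)%(2*np.pi)-np.pi
            if 48<r<80: o.append((round(float(a),2),int(r),int(st[i,4])))
    print(round(t,2),o)
E
python3 sp3.py c 6
```

```text
10.5 [451.3 -90.2  79.5] mean f [ 0.11 -0.18 -0.27]
10.2 [(-0.8, 54, 7), (-2.16, 65, 10)]
10.25 [(-0.54, 48, 13), (0.02, 48, 9)]
10.3 [(-1.3, 67, 14), (-0.86, 56, 6), (-1.69, 53, 5)]
10.35 [(-0.6, 50, 12), (-0.03, 48, 5)]
10.4 [(-0.96, 55, 8), (-1.77, 52, 5)]
10.45 [(-0.68, 53, 11)]
```

View pics/c.png

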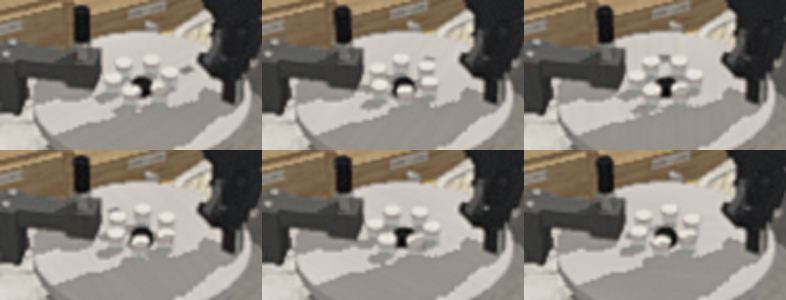

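Request:
drive_tool --pt "0 0 0.002 0 0" --pt "0 0 0.001 0 0" --pt "0 0 0.001 0 0" --pt "0 0 0.001 0 0" --pt "0 0 0 0 0" --pt "0 0 0 0 0"

```text
clock: 11.1
position: [451.2, -90.2, 74.4]
ee_rot: [-0.001, 1.0, -0.0, 0.0]
contact_force: [0.0, -0.1, 0.7]
gripper_width: -0.5
```

```bash
python3 sp3.py d 6
```

```text
11.4 [451.1 -90.2  74.3] mean f [ 0.03 -0.51  0.81]
11.1 [(-1.09, 67, 7), (-0.71, 52, 7)]
11.15 []
11.2 [(-0.85, 56, 5)]
11.25 [(-0.71, 51, 8)]
11.3 [(-0.56, 49, 11)]
11.35 [(-1.81, 49, 5), (0.51, 66, 9)]
```

Request:
drive_tool --pt "0 0 0.001 0 0" --pt "0 0 0.001 0 0" --pt "0 0 0 0 0" --pt "0 0 0 0 0" --pt "0 0 0 0 0"

```text
clock: 11.9
position: [451.3, -90.3, 72.4]
ee_rot: [-0.001, 1.0, -0.0, 0.0]
contact_force: [0.9, -1.5, 1.3]
gripper_width: -0.0
```

```bash
python3 sp3.py e 8 74
```

```text
12.3 [451.1 -90.2  72.3] mean f [ 0.36 -1.25  2.24]
11.9 [(-1.8, 49, 6), (-2.55, 64, 11)]
11.95 [(-0.86, 54, 5), (-2.31, 64, 10)]
12.0 [(-2.07, 65, 7), (-0.75, 51, 8)]
12.05 [(-0.58, 48, 10)]
12.1 [(-1.52, 68, 6), (-1.86, 48, 7), (0.11, 48, 7)]
12.15 [(-1.34, 65, 12), (-0.9, 55, 5)]
12.2 [(-1.16, 67, 10), (-0.79, 52, 8)]
12.25 [(-0.65, 51, 10)]
```

View pics/e.png

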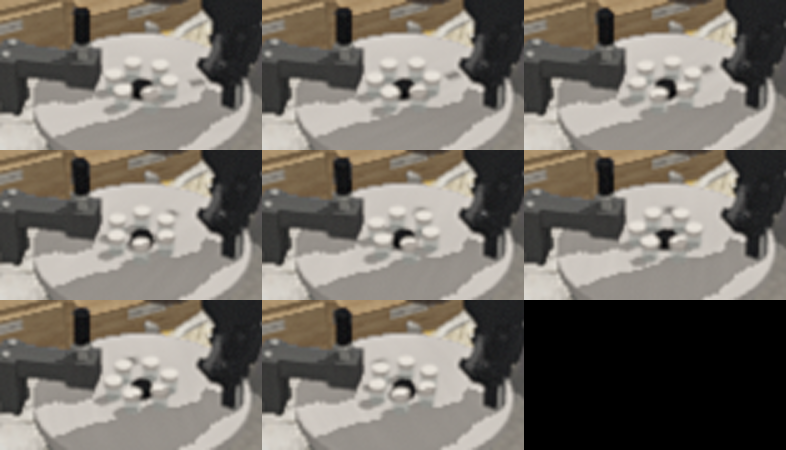

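Request:
drive_tool --pt "0 0 0.001 0 0" --pt "0 0 0.001 0 0" --pt "0 0 0.001 0 0" --pt "0 0 0 0 0" --pt "0 0 0 0 0" --pt "0 0 0 0 0"

```text
clock: 12.9
position: [451.7, -90.3, 69.6]
ee_rot: [-0.001, 1.0, -0.0, 0.001]
contact_force: [1.0, -2.9, 5.7]
gripper_width: 0.1
```

```bash
python3 sp3.py f 8 71
```

```text
13.3 [451.7 -90.3  69.6] mean f [ 0.98 -2.65  5.28]
12.9 []
12.95 []
13.0 []
13.05 []
13.1 []
13.15 []
13.2 []
13.25 []
```

View pics/f.png

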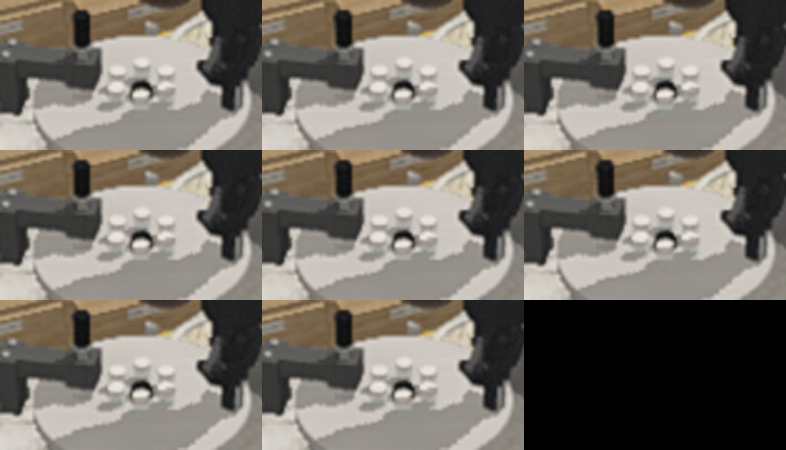

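Request:
drive_tool --pt "0 0 -0.0008 0 0" --pt "0 0 0 0 0" --pt "0 0 0 0 0"

```text
clock: 13.6
position: [451.6, -90.2, 70.3]
ee_rot: [-0.001, 1.0, 0.0, 0.001]
contact_force: [1.7, -1.7, 4.1]
gripper_width: -0.2
```

```bash
python3 sp3.py g 8 71.5
```

```text
14.0 [451.1 -90.2  70.1] mean f [ 1.96 -2.13  4.51]
13.6 []
13.65 []
13.7 []
13.75 []
13.8 []
13.85 []
13.9 []
13.95 []
```

View pics/g.png

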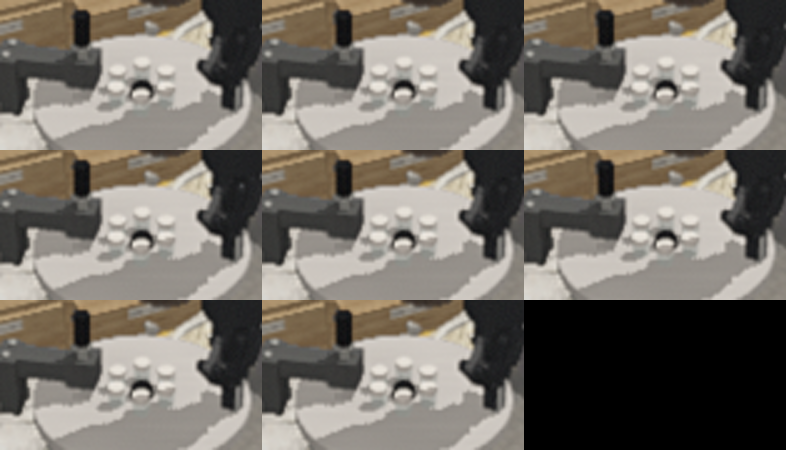

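Request:
drive_tool --pt "0 0 -0.0005 0 0" --pt "0 0 0 0 0" --pt "0 0 0 0 0"

```text
clock: 14.3
position: [450.5, -90.3, 70.4]
ee_rot: [-0.001, 1.0, -0.0, -0.001]
contact_force: [0.6, -1.1, 4.1]
gripper_width: -0.1
```

```bash
python3 sp3.py i 6 72
```

```text
14.6 [450.9 -90.2  70.5] mean f [ 0.73 -1.99  4.21]
14.3 [(0.45, 67, 6)]
14.35 [(0.48, 66, 13)]
14.4 [(0.55, 67, 13)]
14.45 [(0.62, 65, 12)]
14.5 [(0.7, 65, 13)]
14.55 [(-0.84, 52, 5), (0.78, 66, 12)]
```

View pics/i.png

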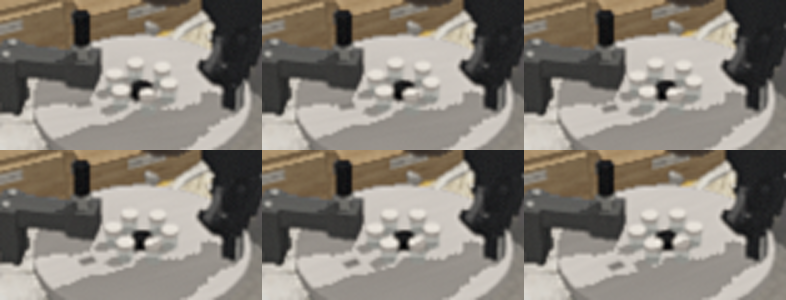

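Request:
drive_tool --pt "0 0 0 0 0" --pt "0 0 0 0 0" --pt "0 0 0 0 0" --pt "0 0 0 0 0" --pt "0 0 0 0 0" --pt "0 0 0 0 0" --pt "0 0 0 0 0" --pt "0 0 0 0 0" --pt "0 0 0 0 0" --pt "0 0 0 0 0" --pt "0 0 0 0 0" --pt "0 0 0 0 0"

```text
clock: 15.8
position: [451.1, -90.2, 70.7]
ee_rot: [-0.001, 1.0, -0.0, 0.0]
contact_force: [0.8, -2.6, 4.5]
gripper_width: 0.2
```

```bash
python3 sp3.py j 6 72
```

```text
16.1 [451.1 -90.2  70.6] mean f [ 0.6  -2.09  4.08]
15.8 [(-0.73, 54, 5)]
15.85 [(-0.67, 53, 6)]
15.9 []
15.95 [(-0.58, 49, 5)]
16.0 [(-2.79, 61, 6)]
16.05 [(-2.72, 62, 11)]
```

View pics/j.png

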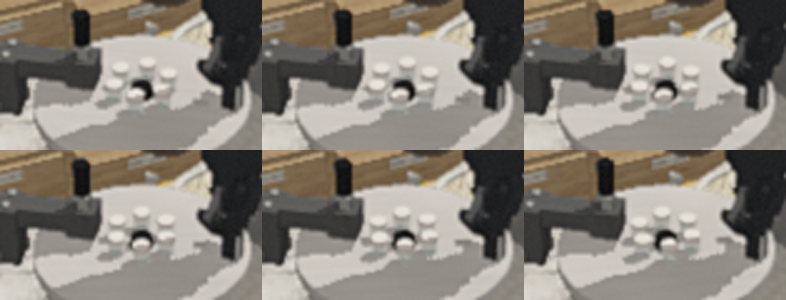

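Request:
drive_tool --pt "0 0 0.0001 0 0" --pt "0 0 0 0 0" --pt "0 0 0 0 0" --pt "0 0 0 0 0" --pt "0 0 0 0 0" --pt "0 0 0 0 0" --pt "0 0 0 0 0" --pt "0 0 0 0 0" --pt "0 0 0 0 0" --pt "0 0 0 0 0" --pt "0 0 0 0 0"

```text
clock: 17.2
position: [451.1, -90.2, 70.5]
ee_rot: [-0.001, 1.0, -0.0, 0.0]
contact_force: [0.8, -1.6, 4.8]
gripper_width: -0.0
```

```bash
python3 sp3.py k 8 72
```

```text
17.6 [451.1 -90.3  70.5] mean f [ 0.27 -1.86  4.51]
17.2 [(-0.68, 71, 5)]
17.25 [(-0.62, 68, 5)]
17.3 [(-1.84, 48, 6)]
17.35 [(-1.78, 50, 5)]
17.4 []
17.45 [(-0.84, 55, 5)]
17.5 [(-0.81, 54, 8)]
17.55 [(-0.79, 53, 7)]
```

View pics/k.png

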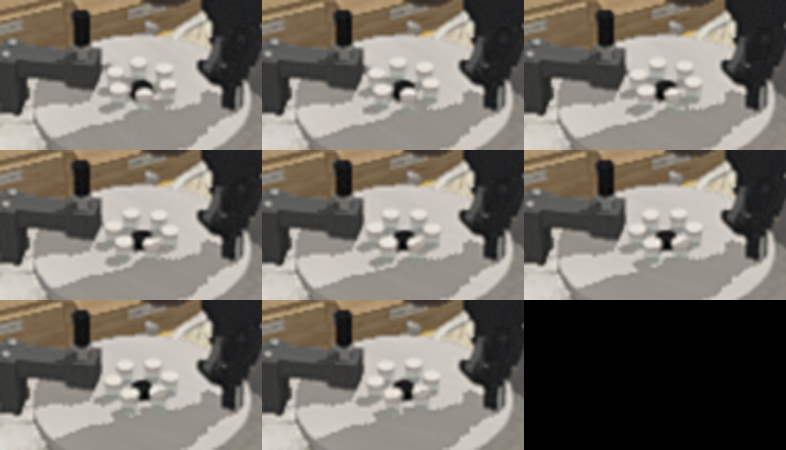

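Request:
drive_tool --pt "0 0 0 0 0" --pt "0 0 0 0 0" --pt "0 0 0 0 0" --pt "0 0 0 0 0"

```text
clock: 18.0
position: [451.2, -90.1, 70.6]
ee_rot: [-0.001, 1.0, 0.0, 0.0]
contact_force: [-0.0, -0.4, 5.4]
gripper_width: 0.1
```

```bash
python3 sp3.py l 6 72
```

```text
18.3 [451.2 -90.1  70.6] mean f [ 0.19 -0.74  5.03]
18.0 []
18.05 []
18.1 []
18.15 []
18.2 []
18.25 []
```

View pics/l.png

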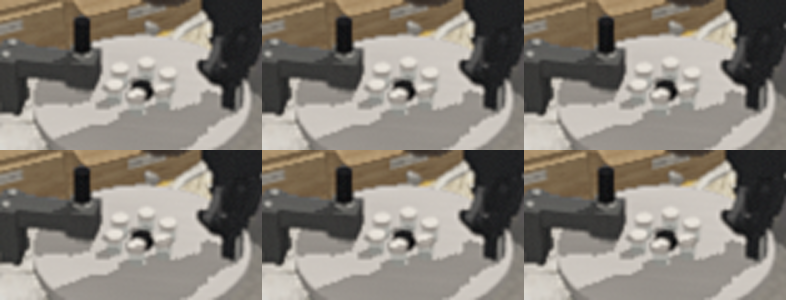

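Request:
drive_tool --pt "0 0 -0.001 0 0" --pt "0 0 -0.002 0 0" --pt "0 0 -0.003 0 0" --pt "0 0 -0.02 0 0" --pt "0 0 -0.04 0 0" --pt "0 0 -0.04 0 0" --pt "0 0 0 0 0" --pt "0 0 0 0 0"

```text
clock: 19.1
position: [450.4, -89.9, 176.6]
ee_rot: [-0.0, 1.0, 0.001, 0.0]
contact_force: [-0.6, 0.1, -0.4]
gripper_width: -0.3
```

Run:
```python
from h import *
a=cv2.imread('pics/s6.png'); b=cv2.imread('pics/b.png'); im,_=grab('side','m'); im2,_=grab('side','m2')
print('wheel diff',np.abs(im[175:235,200:305].astype(int)-im2[175:235,200:305]).mean())
z=lambda f:cv2.resize(f[160:210,210:260],None,fx=7,fy=7,interpolation=2)
cv2.imwrite('pics/mz.png',np.hstack([z(b),z(im2)]))
for n,f in(('ride',b),('now',im2)):
    g=f[170:205,228:238].max(2); print(n,[int(x) for x in g[:,4:6].mean(1)])
for z_ in (175,160,135,116): print(z_,proj('side',[[607.3,-37.4,z_]]).round(1))
```

```text
wheel diff 0.9635978835978836
ride [161, 120, 121, 149, 174, 177, 164, 76, 32, 34, 32, 22, 20, 21, 22, 22, 22, 23, 21, 21, 16, 22, 68, 113, 113, 110, 111, 112, 106, 88, 84, 57, 56, 58, 58]
now [168, 125, 126, 154, 179, 180, 180, 177, 178, 172, 134, 85, 36, 35, 33, 22, 21, 23, 22, 26, 22, 22, 21, 21, 20, 20, 60, 107, 116, 101, 90, 58, 58, 60, 61]
175 [[232.8 178.6]]
160 [[233.  183.4]]
135 [[233.4 191.2]]
116 [[233.7 197. ]]
```

View pics/mz.png

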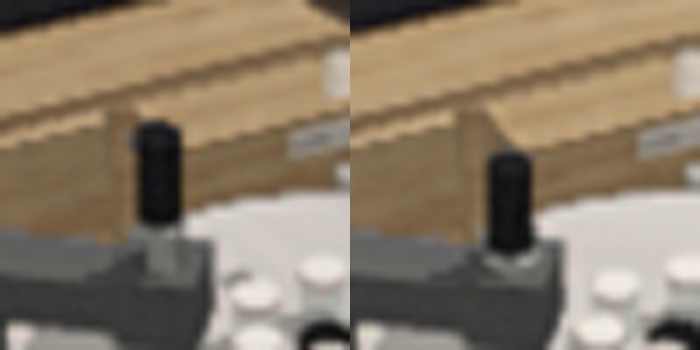

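Request:
drive_tool --pt "0 0 -0.02 0 0" --pt "-0.0186 0.0062 0 0 0" --pt "-0.035 0.012 0 0 0" --pt "-0.04 0.013 0 0 0" --pt "-0.035 0.012 0 0 0" --pt "-0.02 0.007 0 0 0" --pt "-0.01 0.003 0 0 0" --pt "0 0 0 0 0" --pt "0 0 0.015 0 0" --pt "0 0 0.008 0 0" --pt "0 0 0.004 0 0" --pt "0 0 0 0 0" --pt "0 0 0 0 0"

```text
clock: 20.5
position: [609.6, -37.0, 170.1]
ee_rot: [-0.001, 1.0, -0.0, 0.0]
contact_force: [-0.4, -0.2, -0.0]
gripper_width: -0.1
```

Run:
```python
from h import *
im,_=grab('side','n'); print(arm.read_state()['contact_force'])
cv2.imwrite('pics/nz.png',cv2.resize(im[150:220,200:270],None,fx=7,fy=7,interpolation=2))
```

```text
[ 0.88263966  0.61574732 -0.03052276]
```

View pics/nz.png

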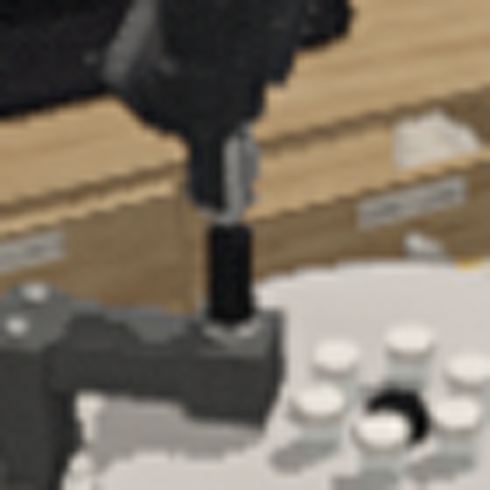

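Fingers sit right over the handle. Press down in small steps.

Request:
drive_tool --pt "0 0 0.002 0 0" --pt "0 0 0.002 0 0" --pt "0 0 0.001 0 0" --pt "0 0 0.001 0 0" --pt "0 0 0 0 0" --pt "0 0 0 0 0"

```text
clock: 21.15
position: [609.7, -36.8, 163.5]
ee_rot: [-0.001, 1.0, -0.0, -0.0]
contact_force: [0.2, -0.0, -0.4]
gripper_width: 0.1
```

Request:
drive_tool --pt "0 0 0.001 0 0" --pt "0 0 0.001 0 0" --pt "0 0 0 0 0" --pt "0 0 0 0 0"

```text
clock: 21.55
position: [609.6, -36.8, 161.5]
ee_rot: [-0.001, 1.0, -0.0, -0.0]
contact_force: [0.2, -0.3, -1.9]
gripper_width: 0.0
```

Request:
drive_tool --pt "0 0 0.001 0 0" --pt "0 0 0.001 0 0" --pt "0 0 0 0 0" --pt "0 0 0 0 0"

```text
clock: 21.95
position: [610.2, -36.7, 160.6]
ee_rot: [-0.001, 1.0, 0.0, 0.001]
contact_force: [-1.3, 0.9, 4.7]
gripper_width: 0.0
```

Request:
drive_tool --pt "0 0 0.001 0 0" --pt "0 0 0.001 0 0" --pt "0 0 0.001 0 0" --pt "0 0 0 0 0" --pt "0 0 0 0 0"

```text
clock: 22.45
position: [610.9, -36.6, 160.5]
ee_rot: [-0.001, 1.0, -0.0, 0.002]
contact_force: [-4.0, 2.9, 15.7]
gripper_width: -0.4
```

Run:
```python
from h import *
P=[]
for i in range(6):
    im,_=arm.get_image('side'); s=arm.read_state(); P.append(np.r_[s['position'],s['contact_force']])
print(np.mean(P,axis=0).round(2)); im=np.array(im)
cv2.imwrite('pics/oz.png',cv2.resize(im[150:220,200:270],None,fx=7,fy=7,interpolation=2))
g=im[170:205,228:238].max(2); print([int(x) for x in g[:,4:6].mean(1)])
```

```text
[610.91 -36.55 160.42  -4.03   2.73  15.06]
[35, 41, 67, 111, 120, 120, 120, 119, 118, 118, 118, 117, 120, 120, 100, 39, 17, 19, 21, 20, 20, 20, 17, 19, 18, 17, 55, 102, 110, 96, 84, 56, 54, 57, 58]
```

View pics/oz.png

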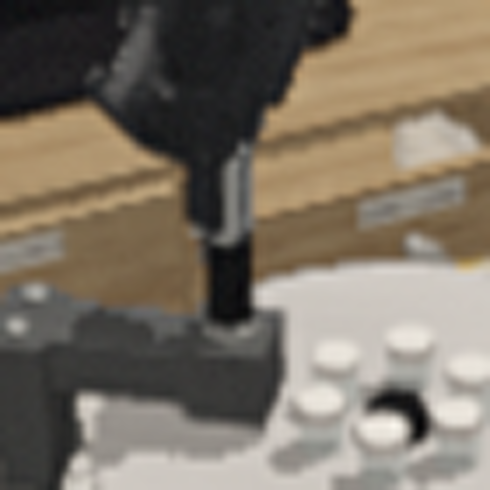

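Request:
drive_tool --pt "0 0 -0.002 0 0" --pt "0 0 -0.002 0 0" --pt "0 0 -0.01 0 0" --pt "0 0 -0.03 0 0" --pt "0 0 -0.03 0 0" --pt "0.03 -0.01 0 0 0" --pt "0.04 -0.014 0 0 0" --pt "0.04 -0.014 0 0 0" --pt "0.03 -0.02 0 0 0" --pt "0.02 -0.04 0 0 0" --pt "0 0 0 0 0" --pt "0 0 0 0 0"

```text
clock: 23.95
position: [449.4, -135.7, 230.8]
ee_rot: [0.0, 1.0, 0.0, 0.0]
contact_force: [0.9, 0.1, -0.2]
gripper_width: -0.0
```

Run:
```python
from h import *
im,_=grab('side','p1'); t1,_=grab('top','p0')
for i in range(8): im2,_=grab('side','p2')
m=cv2.imread('pics/m2.png')
print('static',np.abs(im[175:235,200:285].astype(int)-im2[175:235,200:285]).mean())
g=im2[170:205,228:238].max(2); print([int(x) for x in g[:,4:6].mean(1)])
cv2.imwrite('pics/pz.png',np.hstack([cv2.resize(im2[150:220,200:270],None,fx=5,fy=5,interpolation=2),cv2.resize(t1[120:240,225:345],(350,350),interpolation=2)]))
```

```text
static 0.7130718954248366
[167, 126, 126, 154, 179, 180, 180, 177, 177, 172, 133, 85, 37, 35, 33, 24, 22, 24, 23, 23, 23, 22, 22, 21, 22, 19, 60, 107, 115, 101, 89, 60, 58, 60, 61]
```

View pics/pz.png

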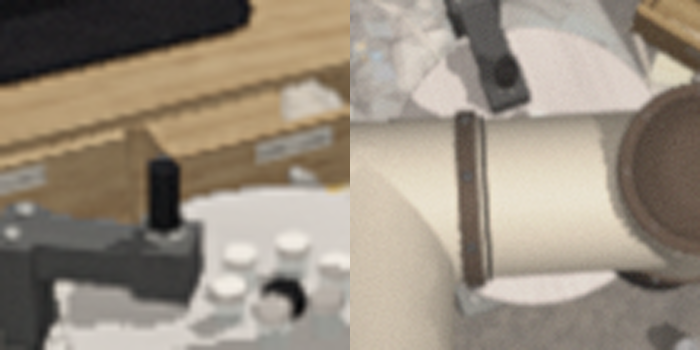

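View pics/p2.png

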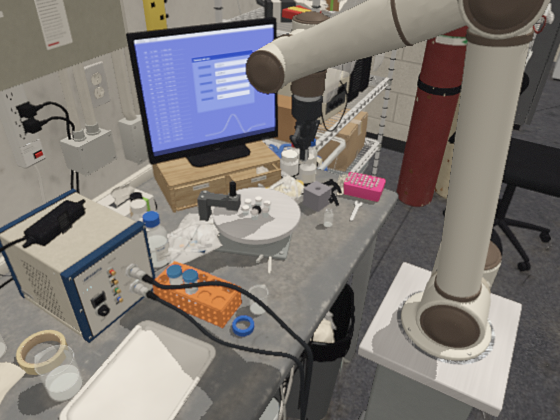

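```bash
python3 -c "
from bench import arm
print(arm.job_done())"
```

```text
the job is handed in; nothing more can be done
None
```

The lock pin is home in the guide with its collar down, the wheel is locked and at rest, and the job is handed in. It took about 24.5 s of the 58 s allowed.

- **Placing the pin:** I took it from the parking block, lowered it into the guide hole and let go. It rode on the wheel, which was turning at about 8.6 rad/s.
- **Slowing the wheel:** I pressed the closed fingertips on the outer band, on the side away from the guide. At about 5 N the wheel stalled, so I backed off to about 4.2 N and it crept at about 1.5 rad/s. One turn later the hole came under the guide and the pin dropped in. The highest press I read on the wheel was about 5.7 N, against the 12 N limit.
- **Checking the pin was home:** The drop measured in the side picture was only 12 to 14 mm, against about 15 mm expected, so I pressed on the handle with about 15 N. It met a hard stop at 160.5 mm (160 mm expected when home), and the handle did not move down.
- **Last pictures:** The wheel stood still, with pictures about 0.4 s apart showing no change. The pin was upright, its collar looked seated on the guide, and the arm was clear.
- **Not measured:** I checked the loose items only by eye in the last side picture. Those I could see looked undisturbed, and I felt no unexpected contact. I inferred from the wheel being let go, and did not measure, that it had risen back to its height.

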